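# Wedge the rocking inking stand

## Task

The inking stand rocks on the bench because one foot is too short. Press down with the fingertips on the corner of its top above that foot and feel it rock, let go, then push the wooden wedge along the bench, thin edge first, under the short foot until it bears snugly, without jacking the stand out of level. Then press firmly on the same corner again to prove that the stand no longer rocks, and finish while still pressing there; work only by pressing and pushing, lift nothing, do not shove the stand out of place, and leave the tin, bottle and roller where they are.

Things in the scene. Friction and masses are not known exactly. Their poses are not given: they have to be found in the camera images.
- stand: Wooden drawer box with glass top, 222 x 282 mm, 106 mm high, 2.2 to 3.1 kg, loose on four dark 26 mm square feet, 32 mm high, centred 90 mm (x) and 120 mm (y) from its middle. Origin: centre of its underside at bench level; z up, x to the side with drawers and brass knobs, y along the long side. The foot at +x, +y is short, so the stand rests level on the other three until that corner is pressed.
- press_spot (a point): Point on the glass top straight above the centre of the short foot, 106 mm above the bench. A press of 3 to 5 N here makes the corner drop 5 to 9 mm (a different amount each time) until the short foot meets the bench; let go, it swings back level.
- foot_spot (a point): Point at bench level straight below the centre of the short foot. The foot's underside hangs 5 to 9 mm above it. The foot's outer face, which looks at the wedge, is 13 mm from it in the stand's +y direction.
- wedge: Pale beech wedge, flat on the bench at the stand's +y side, pointing roughly at the short foot: 130 mm long, 40 mm wide, 2 mm thick at the thin edge rising evenly to 22 mm at the butt; 50 g. Origin: centre of its underside; z up, x from butt to thin edge, the way it is driven (roughly the stand's -y).
- wedge_tip (a point): Middle of the wedge's thin edge, 65 mm from its origin along its x. It goes 19 to 46 mm past the foot's outer face before the wedge bears.
- wedge_butt (a point): Middle of the butt face to push on (40 mm wide, 22 mm high), 65 mm behind the wedge's origin, 11 mm up. The push needed is under 1 N until the wedge bears on the foot, then rises to several newtons within a few millimetres; from about 8 to 15 N the whole stand slides along.
- ink_tin: Closed steel ink tin, 72 mm across, 62 mm high, loose near the stand; not to be disturbed. Origin: centre of its underside.
- squeeze_bottle: Yellow bottle with white cap, 54 mm across, 150 mm high, loose near the stand; not to be disturbed. Origin: centre of its underside.
- brayer: Hand ink roller lying on the bench beyond the stand's drawer side: black rubber roll 36 mm across and 100 mm long along its y, wooden handle reaching 138 mm towards its -x; not to be disturbed. Origin: on the bench below the middle of the roll.
Mind the look-alikes: they are no part of the job. Of the things that look like the wedge, the middle-sized one is meant.

How it is judged:
By the outcome, as a careful person would: the job done as asked, in the order asked, and still so for the second after the job is handed in, while the arm keeps its last pose, push and grip.
It also fails if it takes over 64 s, if anything falls off the work surface, if the arm or the gripper's body presses on something with over 40 N, if the wrist force passes 120 N, or if a joint passes its speed limit or range.

## Robot

A 7-joint arm with a two-finger parallel gripper is mounted at the origin on the work surface. World frame = base frame: x ahead of the robot, y to its left, z up, the work surface at z = 0. Lengths are in m, angles in rad, forces in N, time in s.
With the tool pointing down it reaches from about 0.4 to 0.85 m from the base axis. Payload 10.4 kg.
Tool frame: the origin (TCP) lies midway between the tips of the shut fingers; the grasp point (between the pads) lies 19 mm behind it; z points along the fingers, x is the direction in which the jaws open and shut, and the axes are right-handed (so a half turn about z gives the same grasp; the last joint's range is limited). The gripper opens to 85 mm and grips with 20 to 120 N. Pads are 22 mm wide; open, the fingers measure 114 mm over their backs; the gripper's body (76 mm by 85 mm) begins 54 mm behind the grasp point. The pads swing forward as they close: fully open they stand 13 mm farther back than shut.
Start: joints at [-1.314, 0.332, -0.065, 1.46, 0.022, 1.35, -0.088], TCP at [0.173, 0.601, 0.231] pointing down, gripper open.
Joint ranges: [-2.6, 2.6], [-0.5, 2.12], [-1.47, 1.34], [0.16, 2.42], [-1.27, 4.41], [0.06, 2.06], [-2.6, 2.6]. Speed limits (rad/s): [2.22, 2.22, 2.79, 2.79, 3.14, 3.14, 3.14].

## Interface

Orientations are given as a unit quaternion [x, y, z, w].
In Python, from workcell import telemetry, eyes, order gives the robot as it stands.
- The arm moves only by the tool servo_tool, never from a script. Its argument "deltas" is a list of rows, each a list of 3 entries, a list of its own where there are three numbers: the shift along the tool's x, y, z in cm, then the turn about the tool's z in rad, then the finger opening in cm, from 0 to 8.54. A call has 1 to 12 rows; each row shifts and turns the pose as measured when the row begins, along the tool's axes as they then stand; what a row does not reach is not made up. A row lasts 1/12 s, in which the tool goes at most 41.7 mm and 7.16 degrees, less where a joint would pass 70% of its speed; a pose out of reach is approached as far as the arm can. A call is refused whole if a number of a shift passes 4.17 or a number of a turn 0.125, either way. A call with a gripper value outside its range is refused whole. The fingers move at their own pace and stop on an object; "force" is the grip in N (left out, the last holds). Time passes only in rows, so rows that do not move let the fingers close. It gives the time, the measured TCP pose, the force and the opening at its end, in the units of the state.
- telemetry.get_obs(): the state, without advancing time (a new reading comes with each control period).
- eyes.camera(name): name is "scene" or "top"; returns (picture, depth): 480x640x3 uint8, blue, green, red; 480x640 float32, m along the optical axis (not along the pixel's ray), 0 where there is no reading.
- eyes.calibration(name): a dict with "fx", "fy", "cx", "cy" (pixels), "distortion" ([k1, k2, p1, p2, k3] as OpenCV has them; the pictures are not rectified), "rvec" (rotation vector, rad) and "tvec" (3), from world to camera coordinates, as OpenCV has them. Camera axes: x right, y down, z forward; pixel columns grow to the right and rows downward; lengths in m; the calibration is good to about 2 mm. A picture is of the moment at which its call begins. calibration takes no time and is no camera call.
- order.hand_in(): hands the job in, once; it reports no verdict.
The state is a dict: "clock": time; "joint_pos": joint angles; "joint_velocities": joint speeds; "tau": joint torques, N m; "position": TCP position; "ee_rot": TCP orientation; "ft_force": force on the tool from outside, world axes, zero at the start; "torque": the same for the moment, N m; "grip_width": opening from 0.0 (shut) to 1.0 (fully open).
Only numpy, scipy, OpenCV 4.12 (cv2) and the standard library are available. Lean on these libraries where they do the work, as an engineer would, in place of code of your own. Each camera call takes 0.05 s, during which the arm holds its last target. There are 200 camera calls.

## Working session

There is one attempt and no reset: what is moved stays moved. The work goes in short steps, Python scripts to look and compute and a tool call to move; the robot and the scene stay as the last step left them, time stands still between calls to the robot, and variables do not carry over. Pictures are saved under pics/ and viewed, about 8 in all and at most 12, crops included, and the job is handed in when it is done.

Besides the shell and the picture viewer there is one more tool, called after ">>>" in YAML: its name, and indented under it one key for each argument. servo_tool: Moves the arm, as the interface text tells. Its arguments: {"type":"object","properties":{"deltas":{"type":"array"},"force":{"type":"number"}},"required":["deltas"]}

```bash
mkdir -p pics
cat > h.py <<'E'
import numpy as np,cv2,sys
sys.path.insert(0,'.')
from workcell import telemetry,eyes,order
def cal(n):
    c=eyes.calibration(n);K=np.array([[c['fx'],0,c['cx']],[0,c['fy'],c['cy']],[0,0,1.]])
    return K,np.array(c['distortion'],float),cv2.Rodrigues(np.array(c['rvec'],float))[0],np.array(c['tvec'],float).ravel()
def ray(n,uv,z):
    K,d,R,t=cal(n);p=cv2.undistortPoints(np.array(uv,float).reshape(-1,1,2),K,d).reshape(-1,2)
    v=np.c_[p,np.ones(len(p))]@R;o=-R.T@t
    return o+v*((z-o[2])/v[:,2])[:,None]
def pix(n,P):
    K,d,R,t=cal(n);return cv2.projectPoints(np.array(P,float).reshape(-1,1,3),R,t,K,d)[0].reshape(-1,2)
E
python3 - <<'E'
from h import *
for n in('scene','top'):
    p,d=eyes.camera(n);cv2.imwrite(f'pics/{n}0.png',p);np.save(f'{n}0.npy',d)
    K,dd,R,t=cal(n);print(n,-R.T@t,K[0,0])
print(telemetry.get_obs())
E
```

```text
scene [ 1.05286892 -0.47362038  0.61311464] 465.4999882318461
top [ 0.39416968 -0.03536141  1.3346181 ] 587.1109905434528
{'clock': 0.1, 'joint_pos': array([-1.31360451,  0.33281697, -0.06472464,  1.46087521,  0.02156484,
        1.34983744, -0.088513  ]), 'joint_velocities': array([ 5.45417018e-05, -2.00148027e-03,  3.17689785e-03, -1.64613146e-03,
        8.87350648e-04, -9.14968904e-04,  2.88136703e-04]), 'tau': array([ 1.30080130e-03, -6.26741767e+01,  4.91574453e-02, -3.92424560e+01,
        1.63775717e-02,  6.72629481e-03,  1.03393015e-05]), 'position': array([0.17248373, 0.60039019, 0.2305818 ]), 'ee_rot': array([ 7.98790891e-01,  6.01608448e-01, -4.93152309e-04,  3.78798437e-04]), 'ft_force': array([ 0.61575788,  0.7941026 , -0.31084388]), 'torque': array([-0.01928012,  0.00274145, -0.00030841]), 'grip_width': 1.0024043252800023}
```

View pics/top0.png

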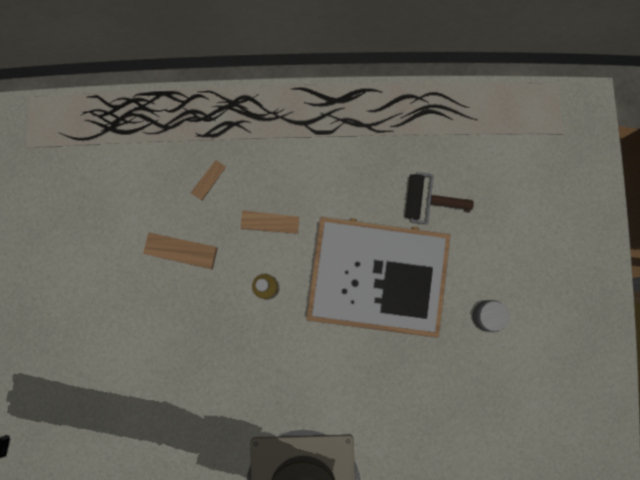

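View pics/scene0.png

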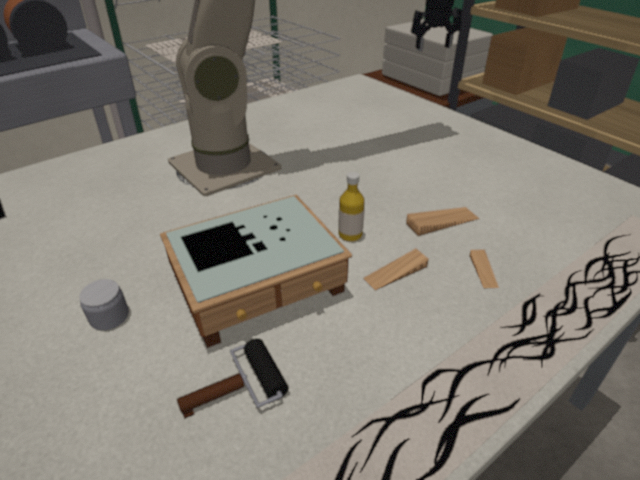

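The top view has the stand at (378,276), with its knobs at the image top, which is world +x. The short foot is therefore under the top-left corner (320,218).

Three things could be taken for the wedge: large (180,251), middle (270,222) and small (208,180). I choose the middle one at (270,222), which points at the short foot.

The bottle is at (265,286), the tin at (491,316) and the brayer at (430,200).

Run:
```python
from h import *
p=cv2.imread('pics/top0.png');h=cv2.cvtColor(p,cv2.COLOR_BGR2HSV)
m=cv2.inRange(h,(3,70,60),(22,255,255));m[:150]=0;m[345:]=0
m2=cv2.morphologyEx(m,cv2.MORPH_CLOSE,np.ones((3,3)))
cs,_=cv2.findContours(m2,cv2.RETR_EXTERNAL,cv2.CHAIN_APPROX_NONE)
for c in cs:
    a=cv2.contourArea(c)
    if a<150: continue
    b=cv2.boxPoints(cv2.minAreaRect(c));x=b.mean(0)
    big=a>3000
    if big: # knobs excluded
        mm=np.zeros_like(m);cv2.drawContours(mm,[c],-1,255,-1);mm=cv2.morphologyEx(mm,cv2.MORPH_OPEN,np.ones((15,15)))
        c=max(cv2.findContours(mm,cv2.RETR_EXTERNAL,cv2.CHAIN_APPROX_NONE)[0],key=cv2.contourArea);b=cv2.boxPoints(cv2.minAreaRect(c))
    w=ray('top',b,.106 if big else .011)
    print(a,b.round(1).tolist(),w[:,:2].round(4).tolist(),'c',w.mean(0).round(4),[np.linalg.norm(w[i]-w[i-1]).round(4) for i in range(4)])
q=cv2.resize(p[190:350,220:460],None,fx=3.3,fy=3.3,interpolation=cv2.INTER_CUBIC);cv2.imwrite('pics/crop1.png',q)
```

```text
450.5 [[247.0, 286.0], [264.0, 269.0], [281.5, 286.5], [264.5, 303.5]] [[0.4513, 0.1146], [0.4886, 0.0755], [0.4481, 0.0368], [0.4109, 0.0759]] c [0.4497 0.0757 0.011 ] [np.float64(0.0559), np.float64(0.0541), np.float64(0.056), np.float64(0.0539)]
1469.0 [[142.6999969482422, 253.3000030517578], [147.60000610351562, 231.5], [216.6999969482422, 246.8000030517578], [211.89999389648438, 268.6000061035156]] [[0.5316, 0.353], [0.5816, 0.3419], [0.5419, 0.1822], [0.4925, 0.1937]] c [0.5369 0.2677 0.011 ] [np.float64(0.164), np.float64(0.0512), np.float64(0.1645), np.float64(0.0507)]
13569.0 [[305.70001220703125, 319.6000061035156], [319.6000061035156, 215.3000030517578], [451.79998779296875, 232.89999389648438], [437.8999938964844, 337.20001220703125]] [[0.3741, -0.0172], [0.5927, -0.0522], [0.5478, -0.3329], [0.3286, -0.2928]] c [ 0.4608 -0.1738  0.106 ] [np.float64(0.2793), np.float64(0.2213), np.float64(0.2842), np.float64(0.2229)]
919.5 [[240.10000610351562, 227.8000030517578], [241.89999389648438, 210.3000030517578], [298.79998779296875, 216.0], [297.0, 233.5]] [[0.584, 0.1283], [0.6243, 0.1238], [0.6076, -0.006], [0.5674, -0.0011]] c [0.5958 0.0613 0.011 ] [np.float64(0.1304), np.float64(0.0406), np.float64(0.1309), np.float64(0.0405)]
488.0 [[190.60000610351562, 192.3000030517578], [214.6999969482422, 158.89999389648438], [225.39999389648438, 166.60000610351562], [201.3000030517578, 200.0]] [[0.6697, 0.2418], [0.7468, 0.1858], [0.7277, 0.161], [0.651, 0.2171]] c [0.6988 0.2014 0.011 ] [np.float64(0.0311), np.float64(0.0953), np.float64(0.0313), np.float64(0.0951)]
```

View pics/crop1.png

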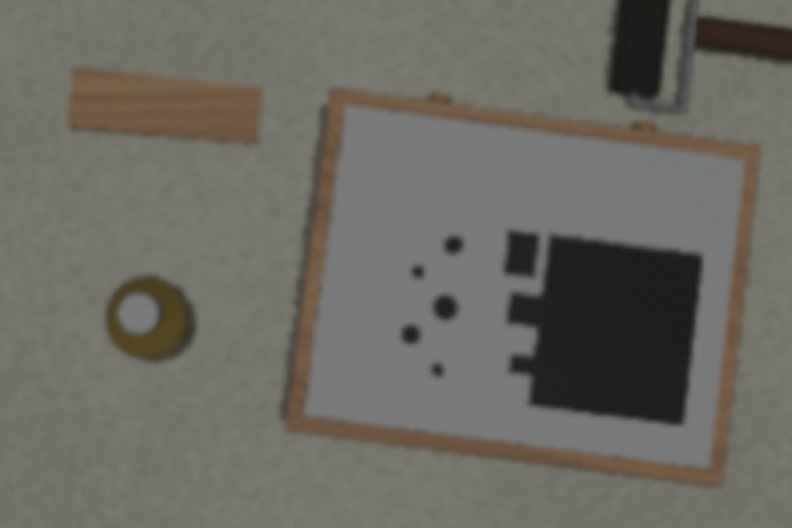

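The crop confirms it: the wedge is 130 x 40 mm, with its thin edge at crop (258,115) towards the stand's top-left corner.

Stand frame:
- yhat is about (0.163, 0.987).
- The press spot is about (0.569, -0.070).
- The wedge tip is about (0.588, -0.004).

Now I swing over there with the fingers shutting.

>>> servo_tool:
  deltas:
    - [[-0.2, 3.8, 0], 0.066, 0]
    - [[-0.2, 3.8, 0], 0.066, 0]
    - [[-0.2, 3.8, 0], 0.066, 0]
    - [[-0.2, 3.8, 0], 0.066, 0]
    - [[-0.2, 3.8, 0], 0.066, 0]
    - [[-0.2, 3.8, 0], 0.066, 0]
    - [[-0.2, 3.8, 0], 0.066, 0]
    - [[-0.2, 3.8, 0], 0.066, 0]
    - [[-0.2, 3.8, 0], 0.066, 0]
    - [[-0.2, 3.8, 0], 0.066, 0]
    - [[-0.2, 3.8, 0], 0.066, 0]
    - [[-0.2, 3.8, 0], 0.066, 0]
  force: 60

```text
clock: 1.1
position: [0.5155, 0.3075, 0.223]
ee_rot: [0.971, 0.24, -0.006, 0.002]
ft_force: [0.1, -0.0, 0.1]
grip_width: -0.004
```

>>> servo_tool:
  deltas:
    - [[-0.2, 3.6, 0], 0.06, 0]
    - [[-0.2, 3.6, 0], 0.06, 0]
    - [[-0.2, 3.6, 0], 0.06, 0]
    - [[-0.2, 3.6, 0], 0.06, 0]
    - [[-0.2, 3.6, 0], 0.06, 0]
    - [[-0.2, 3.6, 0], 0.06, 0]
    - [[-0.2, 3.6, 0], 0.06, 0]
    - [[-0.2, 3.6, 0], 0.06, 0]
    - [[-0.2, 3.6, 0], 0.06, 0]
    - [[-0.2, 3.6, 0], 0.06, 0]
    - [[0, 2, 0], 0.04, 0]
    - [[0, 0, 0], 0, 0]

```text
clock: 2.1
position: [0.5623, -0.0927, 0.2217]
ee_rot: [0.995, -0.103, -0.007, 0.007]
ft_force: [-0.5, -0.2, -0.5]
grip_width: -0.002
```

```bash
cat >> h.py <<'E'
from scipy.spatial.transform import Rotation as Ro
def go(target,yaw=np.arctan2(-.163,.987)):
    o=telemetry.get_obs();R=Ro.from_quat(o['ee_rot']);M=R.as_matrix()
    a=np.arctan2(M[1,0],M[0,0])
    print('t',round(o['clock'],2),'pos',o['position'].round(4),'F',o['ft_force'].round(2),'delta cm',(R.inv().apply(np.array(target)-o['position'])*100).round(2),'turn',round(a-yaw,3),'toolz',M[:,2].round(3))
E
python3 -c "
from h import *
go([.5692,-.0701,.12])"
```

```text
t 2.1 pos [ 0.5623 -0.0927  0.2217] F [-0.46 -0.24 -0.48] delta cm [ 0.34 -2.5  10.13] turn -0.043 toolz [-0.015 -0.012 -1.   ]
```

>>> servo_tool:
  deltas:
    - [[0.3, -2.4, 0], -0.04, 0]
    - [[0, 0, 3], 0, 0]
    - [[0, 0, 3], 0, 0]
    - [[0, 0, 2], 0, 0]
    - [[0, 0, 1], 0, 0]
    - [[0, 0, 0], 0, 0]

```text
clock: 2.6
position: [0.5711, -0.0629, 0.1281]
ee_rot: [0.997, -0.078, -0.006, 0.005]
ft_force: [-0.3, 0.6, 0.3]
grip_width: 0.001
```

Run:
```python
from h import *
go([.5692,-.0701,.108])
p,d=eyes.camera('scene');cv2.imwrite('pics/s2.png',cv2.resize(p[150:350,140:460],None,fx=2.5,fy=2.5,interpolation=cv2.INTER_CUBIC))
```

```text
t 2.6 pos [ 0.5711 -0.0629  0.1281] F [-0.26  0.61  0.33] delta cm [-0.05  0.72  2.02] turn 0.008 toolz [-0.013 -0.008 -1.   ]
```

View pics/s2.png

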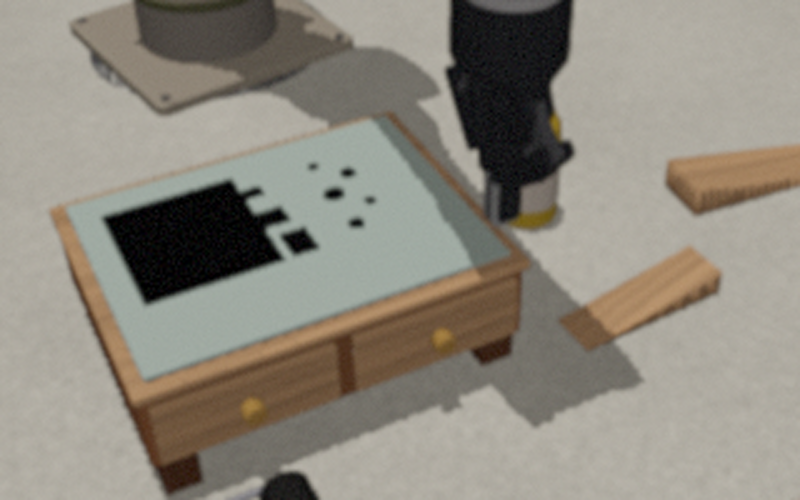

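The fingers appear at crop (503,215), just above the short-foot corner at (525,262). I'll check this by projecting the points, then shift 7 mm and descend.

Run:
```python
from h import *
c=np.array([.4608,-.1738]);x=np.array([.9866,-.163]);y=np.array([.163,.9866])
f=lambda a,b,z:[*(c+a*x+b*y),z]
P=[[.5711,-.0629,.128],f(.09,.12,.106),f(.111,.141,.106),f(.111,-.141,.106),f(.103,.133,0),f(-.111,.141,.106)]
print(((pix('scene',P)-[140,150])*2.5).round())
```

```text
[[501. 219.]
 [490. 247.]
 [532. 254.]
 [130. 394.]
 [511. 361.]
 [392. 104.]]
```

>>> servo_tool:
  deltas:
    - [[0, 0.7, 0], 0, 0]
    - [[0, 0, 0.7], 0, 0]
    - [[0, 0, 0.4], 0, 0]
    - [[0, 0, 0], 0, 0]

```text
clock: 2.98
position: [0.5727, -0.0694, 0.1213]
ee_rot: [0.997, -0.076, -0.003, 0.004]
ft_force: [0.6, -0.5, -0.4]
grip_width: -0.002
```

>>> servo_tool:
  deltas:
    - [[-0.3, 0, 0.5], 0, 0]
    - [[0, 0, 0.4], 0, 0]
    - [[0, 0, 0.2], 0, 0]
    - [[0, 0, 0], 0, 0]

```text
clock: 3.32
position: [0.57, -0.0692, 0.1103]
ee_rot: [0.997, -0.077, -0.002, 0.004]
ft_force: [-0.4, 0.1, 0.4]
grip_width: 0.005
```

>>> servo_tool:
  deltas:
    - [[0, 0, 0.3], 0, 0]
    - [[0, 0, 0.3], 0, 0]
    - [[0, 0, 0.1], 0, 0]

```text
clock: 3.57
position: [0.5711, -0.0689, 0.1037]
ee_rot: [0.997, -0.077, -0.001, 0.003]
ft_force: [1.3, 0.7, 3.7]
grip_width: -0.004
```

>>> servo_tool:
  deltas:
    - [[-0.1, 0, 0.2], 0, 0]
    - [[0, 0, 0.2], 0, 0]

```text
clock: 3.73
position: [0.5724, -0.0681, 0.1009]
ee_rot: [0.997, -0.076, 0.001, 0.003]
ft_force: [1.0, 2.1, 4.1]
grip_width: 0.0
```

>>> servo_tool:
  deltas:
    - [[0, 0, 0.2], 0, 0]
    - [[0, 0, 0.2], 0, 0]

```text
clock: 3.9
position: [0.5742, -0.0672, 0.0981]
ee_rot: [0.997, -0.076, 0.003, 0.002]
ft_force: [-4.4, 1.8, 23.3]
grip_width: 0.002
```

>>> servo_tool:
  deltas:
    - [[0, 0, 0.2], 0, 0]
    - [[0, 0, 0.2], 0, 0]

```text
clock: 4.07
position: [0.5746, -0.0672, 0.0979]
ee_rot: [0.997, -0.076, 0.003, 0.001]
ft_force: [-13.3, 2.0, 31.0]
grip_width: 0.001
```

The corner gave at 3.7–4 N and bottomed at z of about 0.098, where the force jumped to 23–31 N. That is a drop of about 7.5 mm. Now I let go.

>>> servo_tool:
  deltas:
    - [[0, 0, -0.4], 0, 0]
    - [[0, 0, -0.4], 0, 0]
    - [[0, 0, -0.5], 0, 0]
    - [[0, 0, -2], 0, 0]
    - [[0, 0, -3.5], 0, 0]
    - [[0, 0, -1], 0, 0]
    - [[0, 0, 0], 0, 0]
    - [[0, 0, 0], 0, 0]

```text
clock: 4.73
position: [0.5704, -0.0685, 0.1764]
ee_rot: [0.997, -0.077, -0.001, 0.003]
ft_force: [0.4, 0.1, -0.1]
grip_width: 0.0
```

Run:
```python
from h import *
t=[.6042,.1260];d=np.array([.128,.992])
print(np.array(t)+d*.035)
go([*(np.array(t)+d*.035),.17])
```

```text
[0.60868 0.16072]
t 4.73 pos [ 0.5704 -0.0685  0.1764] F [ 0.4   0.06 -0.13] delta cm [  0.29 -23.25   0.52] turn 0.01 toolz [-0.002 -0.005 -1.   ]
```

>>> servo_tool:
  deltas:
    - [[0, -3.9, 0], 0, 0]
    - [[0, -3.9, 0], 0, 0]
    - [[0.1, -3.9, 0], 0, 0]
    - [[0.1, -3.9, 0], 0, 0]
    - [[0.1, -3.9, 0], 0, 0]
    - [[0, -3, 0], 0, 0]
    - [[0, -1, 0], 0, 0]
    - [[0, 0, 0], 0, 0]

```text
clock: 5.4
position: [0.6066, 0.1693, 0.1627]
ee_rot: [0.997, -0.08, -0.007, 0.005]
ft_force: [0.2, 0.3, 0.3]
grip_width: 0.001
```

Run:
```python
from h import *
go([.6087,.1607,.05])
p,d=eyes.camera('scene');cv2.imwrite('pics/s3.png',cv2.resize(p[150:350,200:520],None,fx=2.5,fy=2.5,interpolation=cv2.INTER_CUBIC))
p,d=eyes.camera('top');cv2.imwrite('pics/t3.png',p)
q=cv2.imread('pics/top0.png');print(cv2.phaseCorrelate(*[cv2.cvtColor(i,6)[200:345,305:455].astype(np.float32) for i in(q,p)]))
```

```text
t 5.4 pos [0.6066 0.1693 0.1627] F [0.19 0.34 0.25] delta cm [ 0.49  0.68 11.28] turn 0.003 toolz [-0.015 -0.009 -1.   ]
((0.0051098657149708515, -0.036285604336896427), 0.9965160885281032)
```

View pics/s3.png

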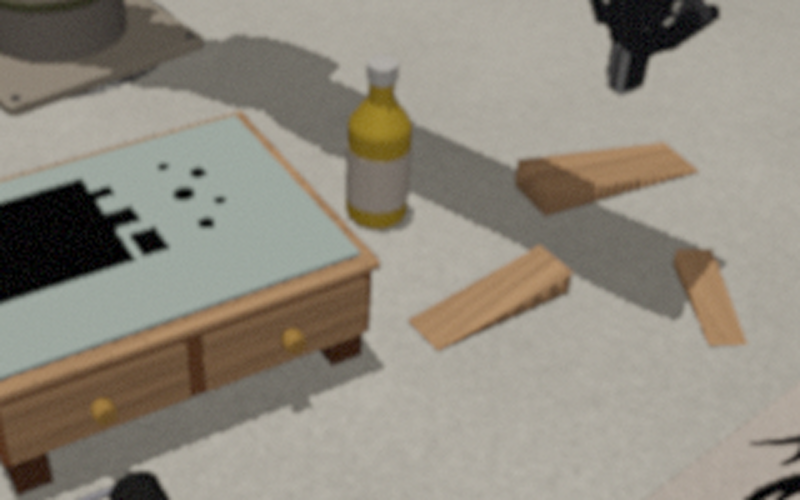

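The stand is unmoved and level, and the wedge's butt at crop (565,270) is clear. Now I lower behind the butt.

>>> servo_tool:
  deltas:
    - [[0.4, 0.3, 3], 0, 0]
    - [[0, 0, 3.5], 0, 0]
    - [[0, 0, 3.5], 0, 0]
    - [[0, 0, 2.5], 0, 0]
    - [[0, 0, 1.0], 0, 0]
    - [[0, 0, 0.3], 0, 0]
    - [[0, 0, 0], 0, 0]

```text
clock: 6.08
position: [0.6107, 0.1423, 0.0227]
ee_rot: [0.996, -0.091, -0.004, 0.008]
ft_force: [0.2, -0.9, 0.6]
grip_width: 0.001
```

```bash
python3 -c "
from h import *
go([.6061,.1408,.008])"
```

```text
t 6.08 pos [0.6107 0.1423 0.0227] F [ 0.17 -0.92  0.63] delta cm [-0.41  0.21  1.48] turn -0.019 toolz [-0.01  -0.015 -1.   ]
```

>>> servo_tool:
  deltas:
    - [[-0.4, -0.8, 0], 0, 0]
    - [[0, -0.2, 0.7], -0.018, 0]
    - [[0, 0, 0.5], 0, 0]
    - [[0, 0, 0.1], 0, 0]
    - [[0, 0, 0], 0, 0]

```text
clock: 6.5
position: [0.6119, 0.1536, 0.0145]
ee_rot: [0.997, -0.082, -0.0, 0.006]
ft_force: [0.3, -0.5, -0.1]
grip_width: 0.0
```

Run:
```python
from h import *
go([.6061,.1370,.008])
p,d=eyes.camera('top');cv2.imwrite('pics/t4.png',cv2.resize(p[150:310,210:370],None,fx=3.6,fy=3.6,interpolation=cv2.INTER_CUBIC))
```

```text
t 6.5 pos [0.6119 0.1536 0.0145] F [ 0.31 -0.51 -0.11] delta cm [-0.3   1.72  0.67] turn -0.001 toolz [-0.002 -0.012 -1.   ]
```

View pics/t4.png

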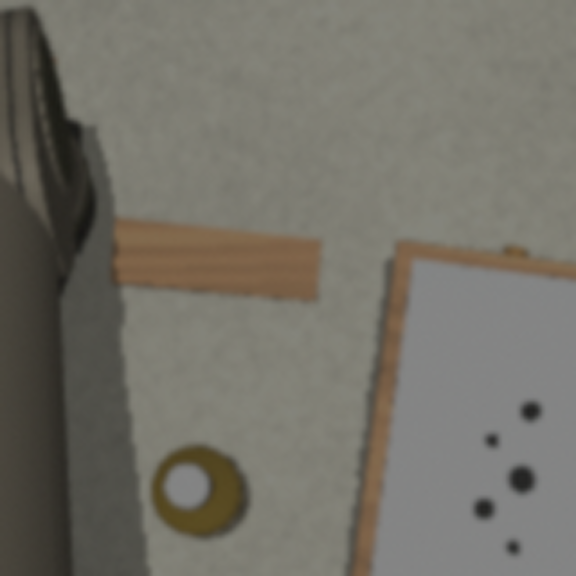

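The wedge has not moved; its tip is at crop (318,270) and its butt at (115,250). I lower to about 8 mm and start pushing.

>>> servo_tool:
  deltas:
    - [[-0.4, 0, 0.5], 0, 0]
    - [[0, 0, 0.2], 0, 0]
    - [[0, 0.5, 0], 0, 0]
    - [[0, 0.8, 0], 0, 0]
    - [[0, 0.8, 0], 0, 0]
    - [[0, 0.8, 0], 0, 0]
    - [[0, 0.5, 0], 0, 0]
    - [[0, 0, 0], 0, 0]

```text
clock: 7.22
position: [0.6016, 0.1161, 0.008]
ee_rot: [0.997, -0.082, 0.0, 0.006]
ft_force: [-0.3, 0.3, -0.8]
grip_width: 0.002
```

```bash
python3 -c "
from h import *
c=np.array([.4608,-.1738]);x=np.array([.9866,-.163]);y=np.array([.163,.9866])
go([*(c+.09*x+(.133+.130+.011-.036)*y),.008])"
```

```text
t 7.22 pos [0.6016 0.1161 0.008 ] F [-0.3   0.3  -0.77] delta cm [-0.15  7.1   0.09] turn -0.001 toolz [-0.001 -0.013 -1.   ]
```

>>> servo_tool:
  deltas:
    - [[-0.1, 0.7, 0], 0, 0]
    - [[-0.1, 0.7, 0], 0, 0]
    - [[0, 0.7, 0], 0, 0]
    - [[0, 0.7, 0], 0, 0]
    - [[0, 0.6, 0], 0, 0]
    - [[0, 0.4, 0], 0, 0]
    - [[0, 0, 0], 0, 0]

```text
clock: 7.8
position: [0.5926, 0.0741, 0.0089]
ee_rot: [0.997, -0.083, 0.0, 0.006]
ft_force: [0.2, 0.5, 0.8]
grip_width: -0.002
```

Run:
```python
from h import *
c=np.array([.4608,-.1738]);x=np.array([.9866,-.163]);y=np.array([.163,.9866])
go([*(c+.09*x+(.133+.130+.011-.036)*y),.008])
p,d=eyes.camera('scene');a=cv2.resize(p[210:330,290:450],None,fx=5,fy=5,interpolation=cv2.INTER_CUBIC)
cv2.imwrite('pics/s5.png',a)
```

```text
t 7.8 pos [0.5926 0.0741 0.0089] F [0.18 0.51 0.79] delta cm [0.05 2.8  0.12] turn -0.003 toolz [-0.    -0.012 -1.   ]
```

View pics/s5.png

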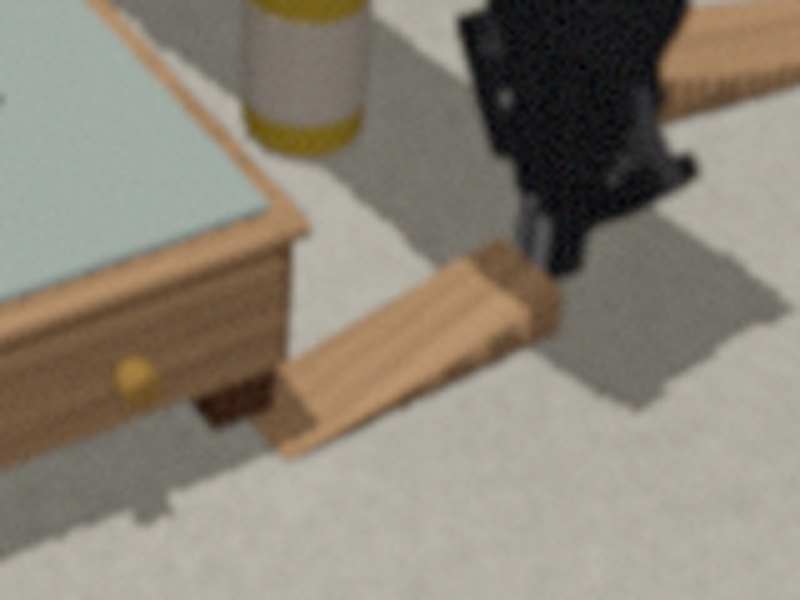

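Run:
```python
from h import *
c=np.array([.4608,-.1738]);x=np.array([.9866,-.163]);y=np.array([.163,.9866])
uv=np.array([[290,457],[245,405],[555,332],[212,425],[272,406]])/5+[290,210]
for z,i in((0,0),(.002,1),(0,2),(.0075,3),(.0075,4)):
    w=ray('scene',uv[i:i+1],z)[0,:2]; print(i,w.round(4),'stand',((w-c)@x).round(4),((w-c)@y).round(4))
```

```text
0 [ 0.6019 -0.0655] stand 0.1216 0.1299
1 [ 0.5722 -0.0626] stand 0.0917 0.1278
2 [0.6129 0.0607] stand 0.1118 0.2562
3 [ 0.5773 -0.0827] stand 0.1 0.1089
4 [ 0.583  -0.0587] stand 0.1018 0.1335
```

The wedge is skewed: its tip is about 12 mm towards +x and its butt about 3 mm. I'll nudge it sideways on its +x flank, slightly tipward of the middle, before driving on.

>>> servo_tool:
  deltas:
    - [[0, -1.5, 0], 0, 0]
    - [[0, 0, -2], 0, 0]
    - [[0, 0, -3], 0, 0]
    - [[0, 0, -1], 0, 0]
    - [[3, 0, 0], 0, 0]
    - [[3.2, 1, 0], 0, 0]
    - [[0.5, 3, 0], 0, 0]
    - [[0, 2, 0], 0, 0]
    - [[0, 0, 0], 0, 0]

```text
clock: 8.6
position: [0.6544, 0.0348, 0.0699]
ee_rot: [0.997, -0.075, -0.001, 0.004]
ft_force: [-0.3, -1.0, 0.8]
grip_width: 0.001
```

```bash
cat >> h.py <<'E'
c=np.array([.4608,-.1738]);x=np.array([.9866,-.163]);y=np.array([.163,.9866])
S=lambda a,b,z:[*(c+a*x+b*y),z]
E
python3 -c "
from h import *
go(S(.152,.197,.006))"
```

```text
t 8.6 pos [0.6544 0.0348 0.0699] F [-0.32 -1.    0.82] delta cm [-0.55  3.98  6.42] turn 0.013 toolz [-0.002 -0.008 -1.   ]
```

>>> servo_tool:
  deltas:
    - [[0, 2.5, 0], 0, 0]
    - [[0, 1.2, 0], 0.012, 0]
    - [[0, 0.2, 2.5], 0, 0]
    - [[0, 0, 2.5], 0, 0]
    - [[0, 0, 1], 0, 0]
    - [[0, 0, 0.3], 0, 0]
    - [[0, 0, 0], 0, 0]

```text
clock: 9.18
position: [0.6509, 0.0045, 0.0052]
ee_rot: [0.997, -0.079, 0.0, 0.002]
ft_force: [-1.0, -0.7, 0.6]
grip_width: 0.0
```

```bash
python3 -c "
from h import *
go(S(.1235,.197,.006))"
```

```text
t 9.18 pos [0.6509 0.0045 0.0052] F [-1.02 -0.73  0.56] delta cm [-3.5   0.97 -0.08] turn 0.005 toolz [ 0.    -0.003 -1.   ]
```

>>> servo_tool:
  deltas:
    - [[0, 0.8, -0.1], 0, 0]
    - [[-0.8, 0, 0], 0, 0]
    - [[-0.8, 0, 0], 0, 0]
    - [[-0.6, 0, 0], 0, 0]
    - [[-0.5, 0, 0], 0, 0]
    - [[-0.3, 0, 0], 0, 0]
    - [[0, 0, 0], 0, 0]

```text
clock: 9.77
position: [0.6187, 0.0035, 0.0108]
ee_rot: [0.997, -0.078, 0.003, 0.0]
ft_force: [0.2, -0.4, -0.6]
grip_width: -0.0
```

Run:
```python
from h import *
go(S(.1235,.197,.006))
p,d=eyes.camera('top');a=cv2.resize(p[190:270,230:350],None,fx=6,fy=6,interpolation=cv2.INTER_CUBIC)
cv2.imwrite('pics/t6.png',a)
```

```text
t 9.77 pos [0.6187 0.0035 0.0108] F [ 0.16 -0.35 -0.58] delta cm [-0.34  0.37  0.48] turn 0.007 toolz [ 0.005 -0.001 -1.   ]
```

View pics/t6.png

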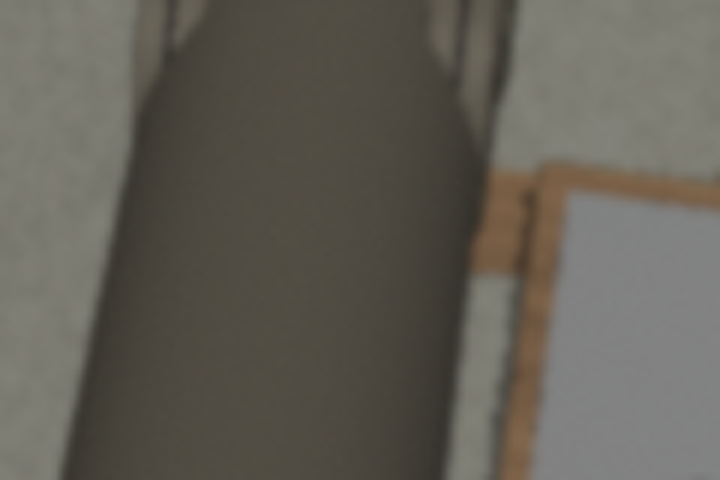

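The arm hides the wedge's rear. The visible strip has its edges at crop (500,170) and (495,272).

Run:
```python
from h import *
for u,v in((500,170),(530,173),(480,272),(515,274)):
    w=ray('top',[[230+u/6-.4,190+v/6-.4]],.005)[0,:2];print(((w-c)@x).round(4),((w-c)@y).round(4))
p=cv2.imread('pics/t6.png')
g=p.astype(int);m=((g[...,2]-g[...,0])>25)
for u in range(490,532,6):
    r=np.where(m[:,u])[0];r=r[(r>130)&(r<310)]
    if len(r):
        w=ray('top',[[230+u/6-.4,190+r.min()/6-.4],[230+u/6-.4,190+r.max()/6-.4]],.005)[:,:2];print(u,r.min(),r.max(),((w-c)@x).round(4),((w-c)@y).round(4))
```

```text
0.1184 0.1571
0.1188 0.1456
0.0785 0.1592
0.0795 0.146
490 169 273 [0.1183 0.0786] [0.1609 0.1554]
496 167 273 [0.1193 0.0789] [0.1588 0.1532]
502 168 274 [0.1193 0.0789] [0.1564 0.1509]
508 168 274 [0.1196 0.0792] [0.1542 0.1486]
514 169 273 [0.1195 0.0799] [0.1519 0.1464]
520 170 272 [0.1194 0.0806] [0.1495 0.1442]
526 170 309 [0.1198 0.0668] [0.1473 0.14  ]
```

>>> servo_tool:
  deltas:
    - [[0, 0.4, 0.4], 0, 0]
    - [[-0.5, 0, 0], 0, 0]
    - [[-0.4, 0, 0], 0, 0]
    - [[-0.2, 0, 0], 0, 0]
    - [[0, 0, 0], 0, 0]

```text
clock: 10.23
position: [0.6084, 0.0007, 0.0074]
ee_rot: [0.997, -0.078, 0.005, 0.0]
ft_force: [0.0, 0.3, 0.9]
grip_width: 0.001
```

Run:
```python
from h import *
go(S(.1235,.197,.006))
p,d=eyes.camera('top');a=cv2.resize(p[190:270,230:350],None,fx=6,fy=6,interpolation=cv2.INTER_CUBIC)
g=a.astype(int);m=((g[...,2]-g[...,0])>25)
for u in range(472,532,6):
    r=np.where(m[:,u])[0];r=r[(r>130)&(r<310)]
    if len(r):
        w=ray('top',[[230+u/6-.4,190+r.min()/6-.4],[230+u/6-.4,190+r.max()/6-.4]],.005)[:,:2];print(u,r.min(),r.max(),((w-c)@x).round(4),((w-c)@y).round(4))
p,d=eyes.camera('scene');cv2.imwrite('pics/s7.png',cv2.resize(p[210:330,290:450],None,fx=5,fy=5,interpolation=cv2.INTER_CUBIC))
```

```text
t 10.23 pos [0.6084 0.0007 0.0074] F [0.02 0.27 0.92] delta cm [ 0.63 -0.08  0.15] turn 0.007 toolz [ 0.009 -0.002 -1.   ]
484 280 291 [0.0757 0.0715] [0.1573 0.1567]
490 262 295 [0.0828 0.0703] [0.156  0.1543]
496 223 296 [0.098  0.0702] [0.1558 0.152 ]
502 193 296 [0.1097 0.0705] [0.1551 0.1497]
508 191 296 [0.1108 0.0708] [0.153  0.1474]
514 192 294 [0.1107 0.0719] [0.1506 0.1453]
520 195 298 [0.1099 0.0707] [0.1482 0.1428]
526 197 309 [0.1094 0.0668] [0.1458 0.14  ]
```

View pics/s7.png

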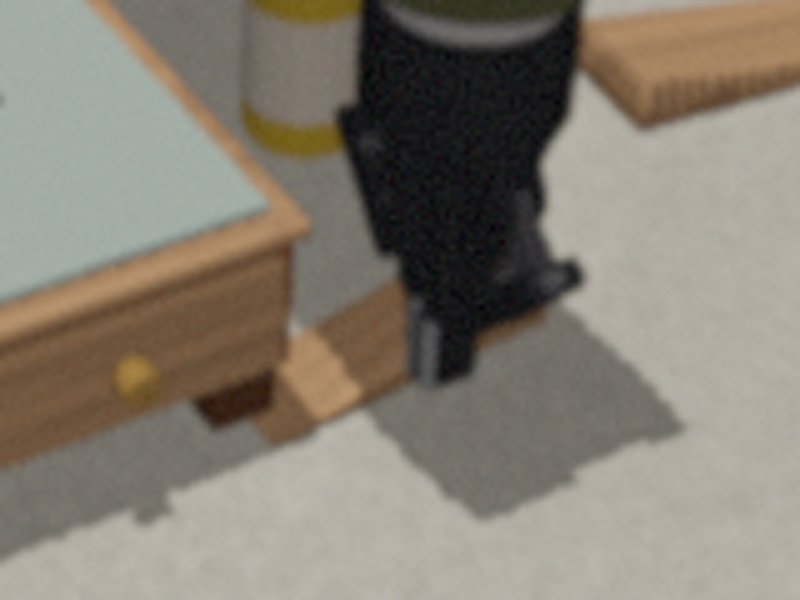

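The tip centre is now at stand x of about 0.091, which is aligned with the foot. I retract and go round behind the butt.

>>> servo_tool:
  deltas:
    - [[1.5, 0, 0], 0, 0]
    - [[0.5, 0, -2], 0, 0]
    - [[0, 0, -3], 0, 0]
    - [[0, -1, -1], 0, 0]
    - [[0, -3.5, 0], 0, 0]
    - [[-1, -3.5, 0], 0, 0]
    - [[-2, -2, 0], 0, 0]
    - [[-1, 0, 0], 0, 0]
    - [[0, 0, 0], 0, 0]

```text
clock: 11.08
position: [0.6018, 0.1064, 0.0669]
ee_rot: [0.997, -0.08, 0.001, 0.002]
ft_force: [0.7, -1.3, 0.3]
grip_width: -0.0
```

Run:
```python
from h import *
go(S(.09,.29,.008))
p,d=eyes.camera('scene');cv2.imwrite('pics/s8.png',cv2.resize(p[210:330,290:450],None,fx=5,fy=5,interpolation=cv2.INTER_CUBIC))
```

```text
t 11.08 pos [0.6018 0.1064 0.0669] F [ 0.74 -1.34  0.27] delta cm [-0.37  0.93  5.89] turn 0.004 toolz [ 0.002 -0.003 -1.   ]
```

View pics/s8.png

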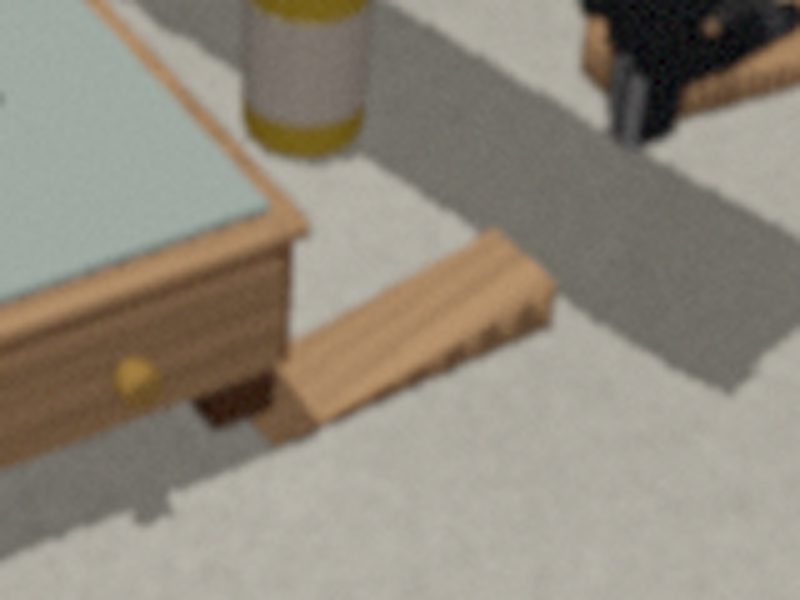

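The wedge's front bottom edge runs from crop (277,443) to (550,325), and its tip is just at the foot.

Run:
```python
from h import *
for u,v in((277,443),(550,325),(415,385)):
    w=ray('scene',[[290+u/5,210+v/5]],0)[0,:2];print(((w-c)@x).round(4),((w-c)@y).round(4))
```

```text
0.1131 0.1293
0.1076 0.2568
0.1111 0.1914
```

The yaw is now about 2.5° and the offsets are small. I lower and push, slightly on the +x side of the butt.

>>> servo_tool:
  deltas:
    - [[0, 0, 2.5], 0, 0]
    - [[0, 0, 2.2], 0, 0]
    - [[0, 0, 0.9], 0, 0]
    - [[0, 0, 0.2], 0, 0]
    - [[0, 0, 0], 0, 0]
    - [[0.1, 0.7, 0], 0, 0]
    - [[0, 0.7, 0], 0, 0]
    - [[0, 0.7, 0], 0, 0]
    - [[0, 0.5, 0], 0, 0]
    - [[0, 0, 0], 0, 0]

```text
clock: 11.97
position: [0.604, 0.071, 0.0114]
ee_rot: [0.996, -0.083, 0.005, 0.002]
ft_force: [-0.3, 0.0, 0.3]
grip_width: 0.001
```

```bash
python3 -c "
from h import *
go(S(.094,.238,.008))"
```

```text
t 11.97 pos [0.604  0.071  0.0114] F [-0.27  0.04  0.31] delta cm [-0.73  2.69  0.34] turn -0.003 toolz [ 0.009 -0.004 -1.   ]
```

>>> servo_tool:
  deltas:
    - [[0, 0.4, 0.2], 0, 0]
    - [[0, 0.4, 0], 0, 0]
    - [[-0.3, 0.1, 0], 0, 0]
    - [[-0.3, 0.1, 0], 0, 0]
    - [[0, 0.4, 0], 0, 0]
    - [[0, 0.4, 0], 0, 0]
    - [[0, 0, 0], 0, 0]

```text
clock: 12.55
position: [0.5945, 0.0531, 0.0103]
ee_rot: [0.997, -0.083, 0.006, 0.001]
ft_force: [-0.5, -1.3, -0.1]
grip_width: -0.002
```

```bash
python3 -c "
from h import *
go(S(.094,.238,.008))"
```

```text
t 12.55 pos [0.5945 0.0531 0.0103] F [-0.53 -1.35 -0.14] delta cm [-0.1   0.76  0.23] turn -0.003 toolz [ 0.011 -0.003 -1.   ]
```

Now fine steps, watching the force.

>>> servo_tool:
  deltas:
    - [[-0.2, 0.3, 0.1], 0, 0]
    - [[0, 0.3, 0], 0, 0]
    - [[0, 0, 0], 0, 0]

```text
clock: 12.8
position: [0.5913, 0.0471, 0.0091]
ee_rot: [0.997, -0.083, 0.006, 0.001]
ft_force: [0.0, 0.5, -0.2]
grip_width: 0.005
```

>>> servo_tool:
  deltas:
    - [[0, 0.2, 0], 0, 0]
    - [[0, 0.2, 0], 0, 0]

```text
clock: 12.97
position: [0.5906, 0.0432, 0.0091]
ee_rot: [0.997, -0.083, 0.005, 0.001]
ft_force: [-0.6, 1.8, 0.1]
grip_width: 0.001
```

>>> servo_tool:
  deltas:
    - [[0, 0.2, 0], 0, 0]

```text
clock: 13.05
position: [0.5902, 0.0412, 0.0091]
ee_rot: [0.997, -0.083, 0.005, 0.001]
ft_force: [0.7, -1.0, 0.1]
grip_width: 0.004
```

>>> servo_tool:
  deltas:
    - [[0, 0.2, 0], 0, 0]

```text
clock: 13.13
position: [0.5899, 0.0391, 0.0091]
ee_rot: [0.997, -0.083, 0.006, 0.001]
ft_force: [0.9, 0.4, -0.3]
grip_width: -0.002
```

>>> servo_tool:
  deltas:
    - [[0, 0.2, 0], 0, 0]

```text
clock: 13.22
position: [0.5897, 0.0375, 0.0091]
ee_rot: [0.997, -0.083, 0.006, 0.001]
ft_force: [1.2, 5.8, -1.2]
grip_width: -0.0
```

>>> servo_tool:
  deltas:
    - [[0, 0.2, 0], 0, 0]

```text
clock: 13.3
position: [0.5896, 0.037, 0.0092]
ee_rot: [0.997, -0.082, 0.006, -0.0]
ft_force: [1.8, 8.3, -1.4]
grip_width: 0.002
```

It bears at 6–8 N. I back off, rise and return to the press spot.

>>> servo_tool:
  deltas:
    - [[0, -0.8, 0], 0, 0]
    - [[0, -0.8, 0], 0, 0]
    - [[0, 0, -3], 0, 0]
    - [[0, 0, -3.8], 0, 0]
    - [[0, 0, -3.8], 0, 0]
    - [[0, 0, -1.5], 0, 0]
    - [[0, 0, 0], 0, 0]

```text
clock: 13.88
position: [0.5893, 0.0563, 0.1329]
ee_rot: [0.997, -0.081, 0.003, 0.002]
ft_force: [0.1, -0.0, -0.5]
grip_width: 0.001
```

Run:
```python
from h import *
go(S(.09,.12,.13))
p,d=eyes.camera('scene');cv2.imwrite('pics/s9.png',cv2.resize(p[210:330,290:450],None,fx=5,fy=5,interpolation=cv2.INTER_CUBIC))
q=cv2.imread('pics/scene0.png');s=np.s_[185:345,155:350]
print('scene shift px',cv2.phaseCorrelate(*[cv2.cvtColor(i,6)[s].astype(np.float32) for i in(q,p)]))
```

```text
t 13.88 pos [0.5893 0.0563 0.1329] F [ 0.11 -0.04 -0.46] delta cm [ 0.06 12.79  0.33] turn 0.001 toolz [ 0.006 -0.003 -1.   ]
scene shift px ((-0.03178838649576221, -0.02548712780244955), 0.8792174925804138)
```

View pics/s9.png

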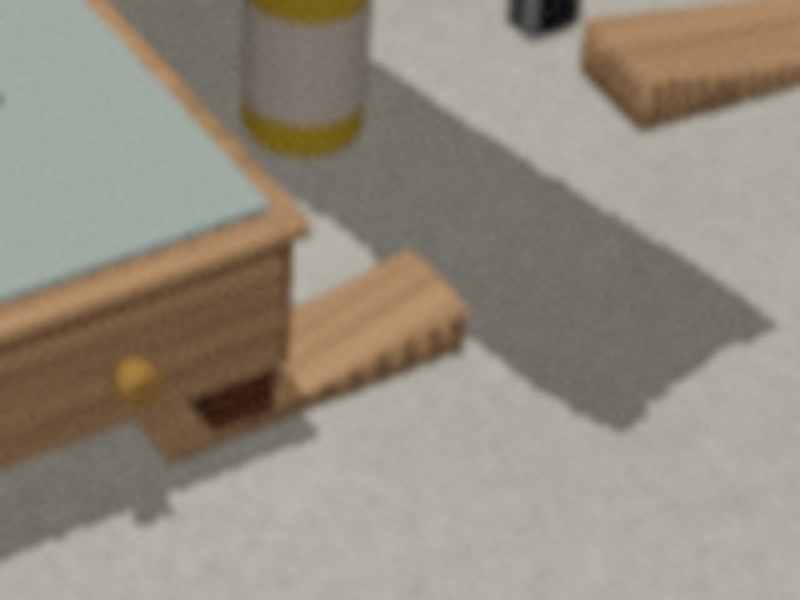

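The wedge lies straight under the foot, with its tip at crop (170,455), and the stand has not shifted (0.03 px). Now the proving press.

>>> servo_tool:
  deltas:
    - [[0, 3.5, 0], 0, 0]
    - [[0, 3.5, 0], 0, 0]
    - [[0, 3.2, 0], 0, 0]
    - [[0, 1.6, 0], 0, 0]
    - [[0, 0, 0], 0, 0]
    - [[0, 0, 0], 0, 0]

```text
clock: 14.43
position: [0.5669, -0.0605, 0.125]
ee_rot: [0.997, -0.079, -0.001, 0.002]
ft_force: [-1.1, 1.6, 0.2]
grip_width: 0.001
```

```bash
python3 -c "
from h import *
go(S(.09,.12,.108))"
```

```text
t 14.43 pos [ 0.5669 -0.0605  0.125 ] F [-1.14  1.59  0.21] delta cm [0.37 0.9  1.7 ] turn 0.006 toolz [-0.003 -0.005 -1.   ]
```

>>> servo_tool:
  deltas:
    - [[0.3, 0.9, 0], 0, 0]
    - [[0, 0, 0.7], 0, 0]
    - [[0, 0, 0.6], 0, 0]
    - [[0, 0, 0.2], 0, 0]
    - [[0, 0, 0], 0, 0]

```text
clock: 14.85
position: [0.5687, -0.0667, 0.106]
ee_rot: [0.997, -0.076, -0.003, 0.003]
ft_force: [-2.8, -3.3, 11.0]
grip_width: 0.004
```

>>> servo_tool:
  deltas:
    - [[0, 0, 0.2], 0, 0]
    - [[0, 0, 0.2], 0, 0]

```text
clock: 15.02
position: [0.5692, -0.0667, 0.1056]
ee_rot: [0.997, -0.076, -0.003, 0.003]
ft_force: [-15.8, -0.8, 32.6]
grip_width: 0.001
```

It is firm: 33 N at z = 0.1056, with no drop. I ease the side load and hold a moderate press.

>>> servo_tool:
  deltas:
    - [[-0.1, 0, 0.05], 0, 0]
    - [[0, 0, 0.08], 0, 0]
    - [[0, 0, 0.1], 0, 0]

```text
clock: 15.27
position: [0.569, -0.0663, 0.1059]
ee_rot: [0.997, -0.075, -0.002, 0.003]
ft_force: [-8.2, -0.9, 17.1]
grip_width: 0.0
```

>>> servo_tool:
  deltas:
    - [[0, 0, 0.1], 0, 0]
    - [[0, 0, 0.1], 0, 0]

```text
clock: 15.43
position: [0.569, -0.0663, 0.1059]
ee_rot: [0.997, -0.075, -0.002, 0.002]
ft_force: [-8.1, -1.8, 16.8]
grip_width: 0.001
```

Run:
```python
from h import *
go(S(.09,.12,.105))
p,d=eyes.camera('top');q=cv2.imread('pics/t3.png')
s=np.s_[225:345,345:460];print('top shift px',cv2.phaseCorrelate(*[cv2.cvtColor(i,6)[s].astype(np.float32) for i in(q,p)]))
p,d=eyes.camera('scene');q=cv2.imread('pics/scene0.png');s=np.s_[185:345,155:300]
print('scene shift px',cv2.phaseCorrelate(*[cv2.cvtColor(i,6)[s].astype(np.float32) for i in(q,p)]))
cv2.imwrite('pics/s10.png',cv2.resize(p[150:350,140:460],None,fx=2.5,fy=2.5,interpolation=cv2.INTER_CUBIC))
go(S(.09,.12,.105))
```

```text
t 15.43 pos [ 0.569  -0.0663  0.1059] F [-8.12 -1.76 16.76] delta cm [0.08 0.37 0.09] turn 0.014 toolz [-0.004 -0.005 -1.   ]
top shift px ((0.009441101054271428, -0.017219387816901133), 0.92945358382331)
scene shift px ((0.04310300004291889, 0.023992526630252087), 0.9787133237520854)
t 15.53 pos [ 0.569  -0.0663  0.1059] F [-7.45 -2.01 16.24] delta cm [0.08 0.37 0.09] turn 0.014 toolz [-0.004 -0.005 -1.   ]
```

View pics/s10.png

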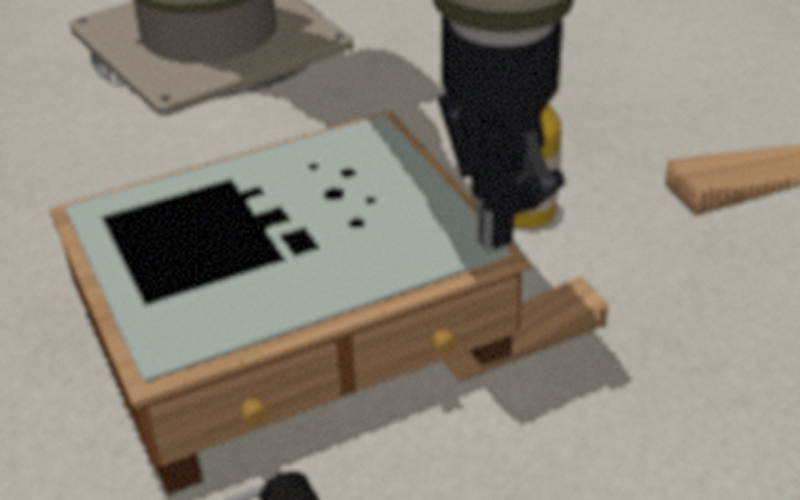

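The fingers press on the glass at crop (495,240), and the wedge is under the foot. The stand is unmoved and level while holding 16 N. Handing in.

```bash
python3 -c "
from h import *
order.hand_in();go(S(.09,.12,.105))"
```

```text
the job is handed in; nothing more can be done
the job is handed in; nothing more can be done
```

The stand no longer rocks: the wedge bears snugly under the short foot, and I handed the job in at about 15.5 s while still pressing on that corner.

- **First press:** the corner gave at about 4 N and dropped about 7.5 mm until the short foot met the bench. That press peaked at about 31 N before I let go.
- **Wedge:** I chose the middle-sized one (130 x 40 mm). Partway in it had skewed about 4°, so I nudged it straight from the side. I then drove it in until it bore on the foot at 6–8 N, with the tip roughly 45 mm past the foot's outer face (target range 19–46 mm).
- **Proving press:** the corner held 33 N with no drop (z = 0.1056), then a steady 16 N to the end.

**Last checks:**
- The image shift of the stand between the start and the final press was under 0.05 px in both views, so it did not move or jack up.
- In the final view the wedge sits under the foot. I did not compare the tin, bottle and roller against the first picture; no move was made against them.
- The final press was about 4 mm off the nominal spot.
- The final press also carried about 8 N of sideways load (16 N at its peak), without any visible slip.
- The first scene view disagreed with the top view by about 3 px on the stand's corners. I relied on the top view for the stand's position.

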